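# Nest the turned beaker in its base cup

### The arm

A 6-joint arm with a two-finger parallel gripper is mounted at the origin on the work surface. World frame = base frame: x ahead of the robot, y to its left, z up, the work surface at z = 0. Lengths are in m, angles in rad, forces in N, time in s.
With the tool pointing down it reaches from about 0.35 to 0.85 m from the base axis. Payload 8.1 kg.
Tool frame: the origin (TCP) lies at the very end of the fingers, on their centre line; the grasp point (between the pads) lies robot.grip_point_offset behind it (robot.grip_point_offset is the distance from the TCP to the grasp point, in m); z points along the fingers, y is the line along which they close (so a half turn about z gives the same grasp; the last joint's range is limited). The gripper opens to 93 mm and grips with 3 to 60 N. Pads are 15 mm wide; open, the fingers measure 128 mm over their backs; the gripper's body (75 mm by 188 mm) begins 65 mm behind the grasp point.
Start: joints at [1.164, 0.13, 1.488, -0, 1.523, -0.085], TCP at [0.19, 0.569, 0.219] pointing down, gripper open.
Joint ranges: [-2.96, 2.96], [-0.89, 2.26], [0.02, 2.5], [-1.34, 4.48], [0, 2.73], [-2.66, 2.66]. Speed limits (rad/s): [2.39, 2.39, 2.79, 3.14, 3.14, 3.14].

### API

Orientations are given as a rotation vector (axis times angle).
In Python, from plant import robot, eyes gives the robot as it stands. The module is installed in compiled form; this text tells all that it offers.
- The arm moves only by the tool apply_moves, never from a script. Its argument "steps" is one flat list of numbers, 7 for each row, row after row: the shift along the tool's x, y, z in units of 30 mm (1.0 is 30 mm), then the turn, a rotation vector about the tool's x, y, z in units of 6 degrees (1.0 is 6 degrees), then the opening in per cent of the stroke, from 0 (shut) to 100 (fully open). In form: [dx, dy, dz, ax, ay, az, fingers, dx, dy, dz, ax, ay, az, fingers, ...]. A call has 1 to 12 rows; each row shifts and turns the commanded pose from where the row before left it, along the tool's axes as they then stand; what a row does not reach is not made up. A row lasts 1/12 s, in which the tool goes at most 41.7 mm and 7.16 degrees, less where a joint would pass 70% of its speed; a pose out of reach is approached as far as the arm can. A call is refused whole if a number of a shift passes 1 or a number of a turn 1, either way. A call with a gripper value outside its range is refused whole. The fingers move at their own pace and stop on an object; "grip_force" is the grip in N (left out, the last holds). Time passes only in rows, so rows that do not move let the fingers close. It gives the time, the measured TCP pose, the force, the opening and the grip force at its end, in the units of the state.
- robot.read_state(): the state, without advancing time (a new reading comes with each control period).
- eyes.read_camera(name): name is "scene" or "top" or "wrist"; returns the picture (384x512x3 uint8, red, green, blue); there is no depth.
- eyes.calibration(name): a dict with "K" (3x3 intrinsics, pixels), "R" (3x3) and "t" (3): a world point X has camera coordinates R X + t. Camera axes: x right, y down, z forward; pixel columns grow to the right and rows downward; lengths in m; the calibration is good to about 2 mm. A picture is of the moment at which its call begins: read the wrist's pose just before it. calibration takes no time and is no camera call; for the wrist camera it gives the pose at the moment of the call.
- robot.close_job(): hands the job in; it is judged then, once.
Trained networks look in the newest picture that a camera, given by its name, has taken for a name from the list of things; names that differ only in an ending like _2 or _b are one class to them, and where a whole thing is asked for, a point or a joint stands for the part that bears it (a point fixed in the world has none). Each returns a list of dicts, best first, with "conf" (0 to 1); they miss things now and then, are a little off and sometimes report something else, mostly with a low value. They report only what shows in the picture. A call takes as long as a camera call. They do not tell look-alikes from the thing itself.
- eyes.search_frame(camera, thing): "rect" ([left, top, width, height] in pixels, round what is visible of it).
- eyes.place_of(camera, thing): "xy" ([column, row] in pixels: a listed point, or the origin of a listed thing).
The state is a dict: "t": time; "q": joint angles; "dq": joint speeds; "joint_torque": joint torques, N m; "tool_pos": TCP position; "orientation": TCP orientation; "force": force on the tool from outside, world axes, zero at the start; "wrist_torque": the same for the moment, N m; "opening": finger opening in m; "gripper_force": force on a finger pad.
Only numpy, scipy, OpenCV 4.12 (cv2) and the standard library are available. Lean on these libraries where they do the work, as an engineer would, in place of code of your own. Each camera call takes 0.05 s, during which the arm holds its last target. There are 200 camera calls.

### The job

One of the three turned wooden beakers belongs in the low flared cup: the widest one that still goes all the way down into it (one is too wide, one far too slim). Stand that beaker upright, mouth up, in the cup, set down on the cup's floor gently and not dropped in, and let go. At the end the cup and the other two beakers stand upright on the bench.

Things in the scene. Friction and masses are not known exactly. Their poses are not given: they have to be found in the camera images.
- cup: The low flared cup, dark turned wood, round, open at the top, loose on the bench. 60 high; outside diameter 68 at the foot and 81 at the rim, wall 8 thick. The cavity is 65 across at the rim and narrows to 55 at its flat floor, which lies 15 above the underside (45 deep). Origin: centre of the underside; z along its axis, up through the mouth.
- beaker_a: Slim straight beaker, dark turned wood, round, open at the top, 36 outside diameter, 110 high, wall 5, base 8, standing on the bench, about 45 g. Origin: centre of the underside; z along its axis, up through the mouth.
- beaker_b: Medium straight beaker, like the slim one but 48 outside diameter, 110 high, wall 5, base 8, about 50 to 100 g. When nested it stands on the cup's floor and rises 65 above the cup's rim. Origin: centre of the underside; z along its axis, up through the mouth.
- beaker_c: Wide straight beaker, like the others but 68 outside diameter, 110 high, wall 5, base 8, about 110 g. Origin: centre of the underside; z along its axis, up through the mouth. The cup and the three beakers swap places from one start to the next; their centres are at least 115 apart. Low bystanders, none taller than 45, lie among them; taller ones stand only outside their area.
Not all that is in view belongs to the job. What is shaped like the cup but green or turquoise is not meant.

How it is judged:
By the outcome, as a careful person would: the job done as asked, in the order asked, and still so for the second after the job is handed in, with the robot touching nothing.
It also fails if it takes over 48 s, if anything falls off the work surface, if the arm or the gripper's body presses on something with over 40 N, if the wrist force passes 120 N, or if a joint passes its speed limit or range.

## Working session

There is one attempt and no reset: what is moved stays moved. The work goes in short steps, Python scripts to look and compute and a tool call to move; the robot and the scene stay as the last step left them, time stands still between calls to the robot, and variables do not carry over. Pictures are saved under pics/ and viewed, at most 10 in all, crops included, and the job is handed in when it is done.

Besides the shell and the picture viewer there is one more tool, called after "Request:" as a command line: name --argument value ..., lists and objects as JSON in quotes. apply_moves: Moves the arm, as the interface text tells. Its arguments: {"type":"object","properties":{"steps":{"type":"array"},"grip_force":{"type":"number"}},"required":["steps"]}

```bash
mkdir -p pics; cat > h.py <<'E'
import numpy as np, cv2
from plant import robot, eyes
def ray(cam,px,z):
    c=eyes.calibration(cam);K,R,t=map(np.array,(c["K"],c["R"],c["t"]))
    d=R.T@np.linalg.solve(K,[px[0],px[1],1.]);o=-R.T@t
    return o+d*(z-o[2])/d[2]
def proj(cam,X):
    c=eyes.calibration(cam);p=np.array(c["K"])@(np.array(c["R"])@X+np.array(c["t"]));return p[:2]/p[2]
def save(n,img,s=1): cv2.imwrite(f"pics/{n}.png",cv2.resize(img[:,:,::-1],None,fx=s,fy=s))
E
python3 - <<'E'
from h import *
np.set_printoptions(precision=3,suppress=True)
a=eyes.read_camera("top");b=eyes.read_camera("scene")
save("both",np.hstack([a,b])[:, :],0.78)
print(robot.grip_point_offset,robot.read_state())
for cam in("top","scene"):
  c=eyes.calibration(cam);print(cam,-np.array(c["R"]).T@c["t"])
  for th in("cup","beaker_a","beaker_b","beaker_c"):
    print(th,[(np.round(d["xy"]),round(d["conf"],2),ray(cam,d["xy"],0.)[:2]) for d in eyes.place_of(cam,th)],[(np.round(d["rect"]),round(d["conf"],2)) for d in eyes.search_frame(cam,th)])
E
```

```text
0.0188 {'t': 0.1, 'q': array([ 1.164,  0.131,  1.489,  0.   ,  1.523, -0.085]), 'dq': array([ 0.001, -0.001, -0.002, -0.   , -0.002,  0.001]), 'joint_torque': array([  0.002, -56.134, -49.31 ,   0.077,   0.029,  -0.   ]), 'tool_pos': array([0.19 , 0.569, 0.218]), 'orientation': array([-0.503, -3.101,  0.003]), 'force': array([ 0.716,  0.716, -0.379]), 'wrist_torque': array([-0.034,  0.037,  0.042]), 'gripper_force': 0.0, 'opening': 0.09284887408290093}
top [ 0.418 -0.003  1.116]
cup [(array([252., 204.]), 0.82, array([0.491, 0.035])), (array([311., 229.]), 0.8, array([ 0.43 , -0.098])), (array([256., 262.]), 0.63, array([0.358, 0.028]))] [(array([234., 182.,  36.,  39.]), 0.79), (array([236., 244.,  37.,  41.]), 0.64), (array([295., 212.,  40.,  36.]), 0.62)]
beaker_a [(array([150., 175.]), 0.77, array([0.562, 0.268])), (array([376., 182.]), 0.75, array([ 0.534, -0.25 ])), (array([258., 134.]), 0.74, array([0.652, 0.019]))] [(array([368., 168.,  26.,  21.]), 0.92), (array([118., 155.,  42.,  37.]), 0.73), (array([241., 112.,  26.,  31.]), 0.7)]
beaker_b [(array([150., 175.]), 0.77, a
[... 1031 characters left out ...]
([124., 119.,  22.,  49.]), 0.87), (array([333., 214.,  50.,  72.]), 0.79), (array([184., 196.,  32.,  58.]), 0.76)]
beaker_b [(array([350., 266.]), 0.86, array([0.549, 0.272])), (array([204., 248.]), 0.84, array([0.654, 0.026])), (array([138., 162.]), 0.71, array([ 0.528, -0.252]))] [(array([124., 119.,  22.,  49.]), 0.87), (array([333., 214.,  50.,  72.]), 0.79), (array([184., 196.,  32.,  58.]), 0.76)]
beaker_c [(array([350., 266.]), 0.86, array([0.549, 0.272])), (array([204., 248.]), 0.84, array([0.654, 0.026])), (array([138., 162.]), 0.71, array([ 0.528, -0.252]))] [(array([124., 119.,  22.,  49.]), 0.87), (array([333., 214.,  50.,  72.]), 0.79), (array([184., 196.,  32.,  58.]), 0.76)]
```

View pics/both.png

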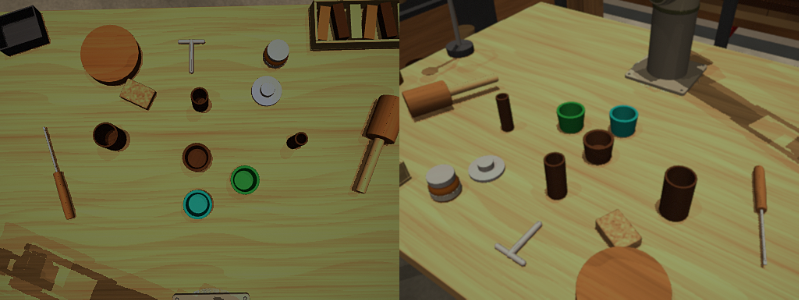

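The brown cup is at full-size top px (252,204). Green (311,229) and turquoise (256,262) are the look-alikes. The beakers are at (150,175) wide, (376,182) slim and (258,134) medium. Next I'll confirm the widths and enlarge the view.

```bash
python3 - <<'E'
from h import *
from scipy.spatial.transform import Rotation as Ro
np.set_printoptions(precision=3,suppress=True)
a=eyes.read_camera("top"); s=eyes.read_camera("scene")
save("crop",np.hstack([a[90:240,110:410],]),2.6)
S=robot.read_state();R=Ro.from_rotvec(S["orientation"]).as_matrix();print(R)
# scene rect widths -> diameters at mid height
for n,xy,r in(("wide",(.55,.27),(333,50)),("med",(.653,.022),(184,32)),("slim",(.53,-.251),(124,22))):
  c=eyes.calibration("scene");d=(np.array(c["R"])@[*xy,.06]+c["t"])[2];print(n,r[1]*d/c["K"][0][0])
c=eyes.calibration("wrist");print(R.T@(-np.array(c["R"]).T@c["t"]-S["tool_pos"]),np.array(c["R"])@R)
for X in((.653,.022),(.497,.034)): print(R.T@(np.array([*X,.218])-S["tool_pos"])/.03)
E
```

```text
[[-0.949  0.316 -0.   ]
 [ 0.316  0.949 -0.   ]
 [ 0.    -0.    -1.   ]]
wide 0.08458771510889232
med 0.05649630126801751
slim 0.047432347700358334
[ 0.065  0.001 -0.166] [[-0.     1.     0.001]
 [-0.971 -0.    -0.239]
 [-0.239 -0.001  0.971]]
[-20.418 -12.42    0.021]
[-15.359 -13.685   0.021]
```

View pics/crop.png

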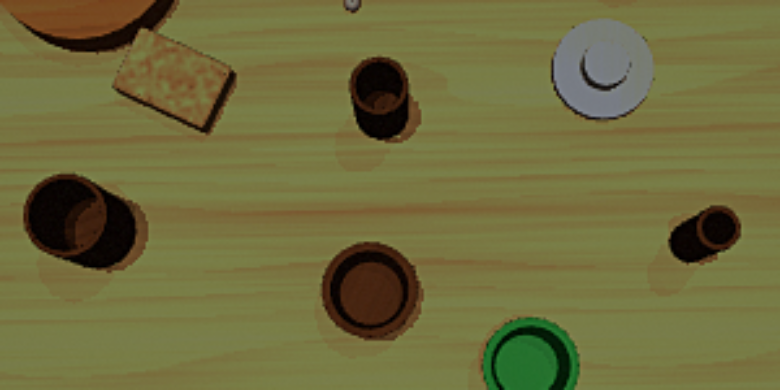

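Medium beaker confirmed at crop px (379,95) and brown cup at (370,290). The slim beaker is right of them and the wide one left. Moving above the medium beaker.

Request:
apply_moves --steps '[-0.5, -0.3, 0, 0, 0, 0, 100, -1, -0.6, 0, 0, 0, 0, 100, -1, -0.6, 0, 0, 0, 0, 100, -1, -0.6, 0, 0, 0, 0, 100, -1, -0.6, 0, 0, 0, 0, 100, -1, -0.6, 0, 0, 0, 0, 100, -1, -0.6, 0, 0, 0, 0, 100, -1, -0.6, 0, 0, 0, 0, 100, -1, -0.6, 0, 0, 0, 0, 100, -1, -0.6, 0, 0, 0, 0, 100, -1, -0.6, 0, 0, 0, 0, 100, -1, -0.6, 0, 0, 0, 0, 100]'

```text
t: 2.0
tool_pos: [0.4525, 0.2623, 0.2189]
orientation: [0.503, 3.101, 0.001]
force: [0.4, -0.2, 0.1]
opening: 0.0928
gripper_force: 0.0
```

Request:
apply_moves --steps '[-1, -0.6, 0, 0, 0, 0, 100, -1, -0.6, 0, 0, 0, 0, 100, -1, -0.6, 0, 0, 0, 0, 100, -1, -0.6, 0, 0, 0, 0, 100, -1, -0.6, 0, 0, 0, 0, 100, -1, -0.6, 0, 0, 0, 0, 100, -1, -0.6, 0, 0, 0, 0, 100, -1, -0.6, 0, 0, 0, 0, 100, -0.5, -0.5, 0, 0, 0, 0, 100, 0, 0, 0, 0, 0, 0, 100, 0, 0, 0, 0, 0, 0, 100]'

```text
t: 2.92
tool_pos: [0.6434, 0.0311, 0.2181]
orientation: [-0.507, -3.1, -0.0]
force: [-0.6, 0.1, -0.8]
opening: 0.0927
gripper_force: 0.0
```

```bash
cat > look.py <<'E'
from h import *
import sys
from scipy.spatial.transform import Rotation as Ro
np.set_printoptions(precision=3,suppress=True)
n=sys.argv[1]
S=robot.read_state();R=Ro.from_rotvec(S["orientation"]).as_matrix();p=S["tool_pos"]
w=eyes.read_camera("wrist");save(n,w,1.5)
print(S["t"],p,R[:,:2].ravel(),S["q"],S["force"])
for th in("beaker_b","cup"):
  for d in eyes.place_of("wrist",th):
    X=ray("wrist",d["xy"],0.);print(th,d["conf"],d["xy"],X,"units",R.T@(X-p)/.03)
  print([(x["rect"],x["conf"]) for x in eyes.search_frame("wrist",th)])
for nm,px,z in(("beaker rim",(255.8,122.7),.11),("cup rim",(252.3,201.5),.06)):
  X=ray("top",px,z);print("top",nm,X,"wristpx",proj("wrist",X),R.T@(X-p)/.03)
E
python3 look.py w1
```

```text
2.9167 [0.643 0.031 0.218] [-0.948  0.318  0.318  0.948  0.001 -0.   ] [-0.031  0.25   1.354  0.     1.538 -1.278] [-0.586  0.064 -0.765]
beaker_b 0.82 [16.9, 157.6] [ 0.536 -0.246  0.   ] units [ 0.439 -9.909  7.273]
beaker_b 0.71 [255.3, 181.5] [0.658 0.024 0.   ] units [-0.547 -0.078  7.271]
beaker_b 0.61 [441.1, 23.5] [0.552 0.279 0.   ] units [5.507 6.872 7.276]
[([3.2, 143.0, 29.5, 29.1], 0.89), ([228.1, 162.5, 48.3, 64.3], 0.83), ([410.9, 0.0, 101.0, 57.8], 0.75)]
cup 0.71 [18.8, 155.1] [ 0.534 -0.243  0.   ] units [ 0.533 -9.804  7.273]
cup 0.59 [215.2, 46.2] [0.494 0.031 0.   ] units [ 4.708 -1.588  7.276]
cup 0.59 [84.8, 21.2] [ 0.424 -0.099  0.   ] units [ 5.556 -6.434  7.276]
[([167.5, 0.0, 85.8, 80.2], 0.71), ([13.6, 1.3, 103.0, 57.4], 0.69)]
top beaker rim [0.653 0.02  0.11 ] wristpx [247.633 202.361] [-0.408 -0.25   3.605]
top cup rim [0.491 0.032 0.06 ] wristpx [206.179  29.323] [ 4.813 -1.597  5.276]
```

View pics/w1.png

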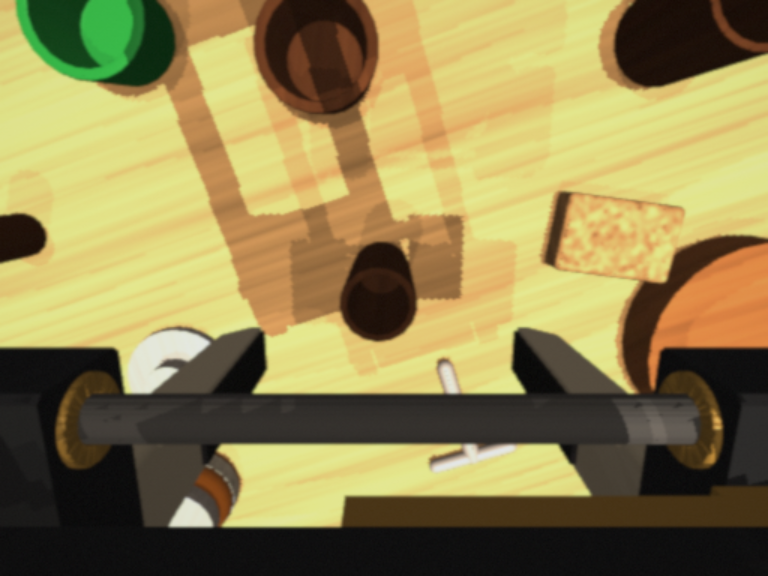

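The wrist view shows the medium beaker's rim centred at view px (378,302), between the fingers, and the brown cup at (316,48). Descending and gripping.

Request:
apply_moves --steps '[-0.45, -0.1, 0, 0, 0, 0, 100, 0, 0, 0.8, 0, 0, 0, 100, 0, 0, 0.8, 0, 0, 0, 90, 0, 0, 0.8, 0, 0, 0, 80, 0, 0, 0.8, 0, 0, 0, 75, 0, 0, 0.8, 0, 0, 0, 70, 0, 0, 0.6, 0, 0, 0, 66, 0, 0, 0.3, 0, 0, 0, 66, 0, 0, 0.1, 0, 0, 0, 66, 0, 0, 0, 0, 0, 0, 60, 0, 0, 0, 0, 0, 0, 55, 0, 0, 0, 0, 0, 0, 45]' --grip_force 15

```text
t: 4.17
tool_pos: [0.6563, 0.0252, 0.0707]
orientation: [0.502, 3.098, 0.0]
force: [-0.3, -0.0, -0.5]
opening: 0.0484
gripper_force: 13.7
```

Request:
apply_moves --steps '[0, 0, 0, 0, 0, 0, 30, 0, 0, 0, 0, 0, 0, 20, 0, 0, 0, 0, 0, 0, 20, 0, 0, 0, 0, 0, 0, 20, 0, 0, -0.2, 0, 0, 0, 20, 0, 0, -0.3, 0, 0, 0, 20]'

```text
t: 4.67
tool_pos: [0.6541, 0.0252, 0.083]
orientation: [-0.503, -3.099, 0.0]
force: [-0.5, -0.1, -0.6]
opening: 0.0486
gripper_force: 15.0
```

Gripped at 48.5 mm opening. Lifting and moving close to the cup for a look.

Request:
apply_moves --steps '[0, 0, -0.8, 0, 0, 0, 20, 0, 0, -0.9, 0, 0, 0, 20, 0, 0, -0.9, 0, 0, 0, 20, 0.3, -0.15, -0.2, 0, 0, 0, 20, 0.7, -0.3, 0, 0, 0, 0, 20, 0.8, -0.4, 0, 0, 0, 0, 20, 0.7, -0.35, 0, 0, 0, 0, 20, 0.5, -0.2, 0, 0, 0, 0, 20, 0, 0, 0, 0, 0, 0, 20, 0, 0, 0, 0, 0, 0, 20, 0, 0, 0, 0, 0, 0, 20]'

```text
t: 5.58
tool_pos: [0.5573, 0.0138, 0.1684]
orientation: [0.503, 3.1, 0.0]
force: [0.3, 0.9, 0.2]
opening: 0.048
gripper_force: 15.0
```

```bash
python3 look.py w2
```

```text
5.5833 [0.557 0.014 0.168] [-0.949  0.316  0.316  0.949 -0.001  0.   ] [-0.067  0.043  1.673  0.     1.424 -1.316] [0.278 0.925 0.226]
beaker_b 0.79 [259.6, 202.1] [0.586 0.006 0.   ] units [-0.997  0.046  5.616]
beaker_b 0.7 [499.3, 92.4] [0.553 0.275 0.   ] units [2.889 8.216 5.614]
beaker_b 0.6 [34.2, 226.9] [ 0.533 -0.246  0.   ] units [-1.972 -8.483  5.613]
[([0.0, 212.1, 52.1, 47.7], 0.92), ([210.1, 172.4, 103.8, 141.9], 0.63)]
cup 0.91 [115.3, 91.2] [ 0.428 -0.097  0.   ] units [ 2.943 -4.873  5.608]
cup 0.86 [253.3, 113.7] [0.493 0.03  0.   ] units [ 2.198 -0.177  5.611]
[([181.8, 0.0, 59.1, 17.4], 0.95), ([208.3, 65.5, 93.5, 96.1], 0.84), ([36.0, 33.0, 110.2, 105.2], 0.77)]
top beaker rim [0.653 0.02  0.11 ] wristpx [302.586 308.883] [-2.942  1.204  1.952]
top cup rim [0.491 0.032 0.06 ] wristpx [253.582 110.572] [ 2.286 -0.133  3.611]
```

View pics/w2.png

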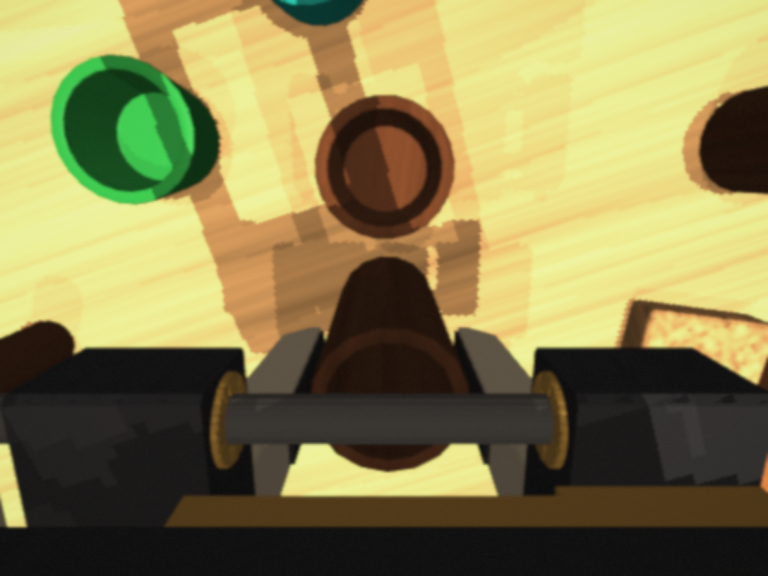

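The cup rim is centred at view px (385,166). The held beaker's rim is at (390,398), with the front edge of its base at row 257.

```bash
cat > rel.py <<'E'
from h import *
from scipy.spatial.transform import Rotation as Ro
import sys
np.set_printoptions(precision=3,suppress=True)
v=list(map(float,sys.argv[1:]))
S=robot.read_state();R=Ro.from_rotvec(S["orientation"]).as_matrix();p=S["tool_pos"];dz=p[2]
f=lambda u,w,z:1000*R.T@(ray("wrist",(u/1.5,w/1.5),z)-p)
print("cup",f(v[0],v[1],.06),"beaker rim",f(v[2],v[3],dz+.0395),"width",f(468,398,dz+.0395)-f(312,398,dz+.0395),"base front",f(388,v[4],dz-.0705))
print(f(385,95,.06)-f(385,238,.06),f(316,166,.06)-f(454,166,.06))
print("rim front/back",f(390,326,dz+.0395),f(390,471,dz+.0395))
E
python3 rel.py 385 166.5 390 398 257
```

```text
cup [ 67.627  -1.208 107.466] beaker rim [ -0.045   1.302 -39.5  ] width [ 0.004 46.184 -0.003] base front [22.338  0.53  70.507]
[78.584  0.163  0.024] [  0.023 -78.141   0.005]
rim front/back [ 22.375   1.291 -39.493] [-24.691   1.313 -39.508]
```

Request:
apply_moves --steps '[0.4, 0, 0, 0, 0, 0, 20, 0.6, 0, 0, 0, 0, 0, 20, 0.6, -0.07, 0, 0, 0, 0, 20, 0.4, 0, 0, 0, 0, 0, 20, 0.28, 0, 0, 0, 0, 0, 20, 0, 0, 0.3, 0, 0, 0, 20, 0, 0, 0.4, 0, 0, 0, 20, 0, 0, 0.3, 0, 0, 0, 20, 0, 0, 0, 0, 0, 0, 20, 0, 0, 0, 0, 0, 0, 20, 0, 0, 0, 0, 0, 0, 20]'

```text
t: 6.75
tool_pos: [0.491, 0.0332, 0.1373]
orientation: [-0.504, -3.1, 0.0]
force: [0.4, -0.7, -0.4]
opening: 0.0486
gripper_force: 15.0
```

```bash
python3 look.py w3 | head -1; python3 - <<'E'
from h import *
s=eyes.read_camera("scene");t=eyes.read_camera("top")
save("s3",np.hstack([s[80:240,180:330],t[140:300,180:330]]),2.6)
E
```

```text
6.75 [0.491 0.033 0.137] [-0.949  0.316  0.316  0.949  0.001 -0.   ] [-0.037 -0.11   1.88  -0.     1.372 -1.285] [ 0.354 -0.718 -0.375]
```

View pics/w3.png

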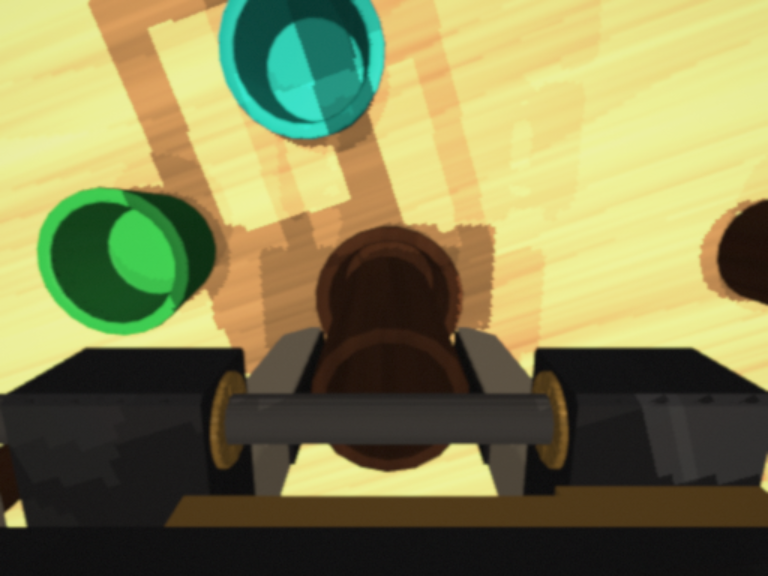

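View pics/s3.png

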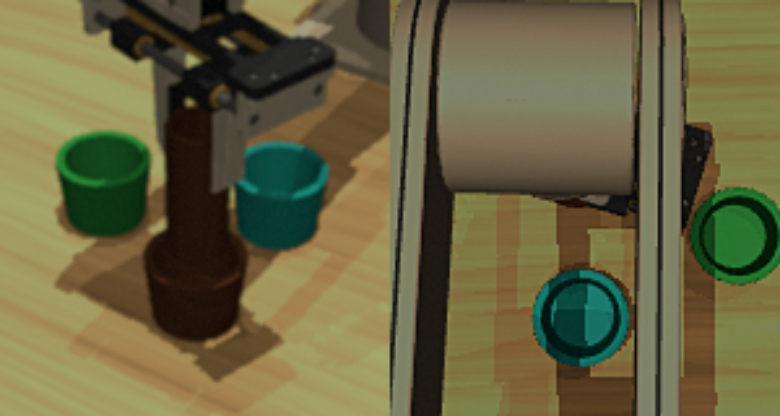

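The wrist view shows the beaker base (front edge row 257, column 388) over the cup mouth. The cup rim runs over columns 317 to 462, with its front edge at row 225.

```bash
python3 rel.py 389.5 225 390 398 257 | head -1
```

```text
cup [37.932  1.308 77.971] beaker rim [  0.024   1.306 -39.5  ] width [-0.003 46.16   0.008] base front [22.403  0.532 70.486]
```

Centred within 1 mm. Descending into the cup slowly.

Request:
apply_moves --steps '[-0.02, 0, 0.1, 0, 0, 0, 20, 0, 0, 0.2, 0, 0, 0, 20, 0, 0, 0.3, 0, 0, 0, 20, 0, 0, 0.3, 0, 0, 0, 20, 0, 0, 0.3, 0, 0, 0, 20, 0, 0, 0.2, 0, 0, 0, 20, 0, 0, 0.1, 0, 0, 0, 20, 0, 0, 0.05, 0, 0, 0, 20, 0, 0, 0.05, 0, 0, 0, 20, 0, 0, 0, 0, 0, 0, 20, 0, 0, 0, 0, 0, 0, 20]'

```text
t: 8.02
tool_pos: [0.4917, 0.0332, 0.09]
orientation: [0.503, 3.1, 0.0]
force: [0.8, -0.4, -0.8]
opening: 0.0485
gripper_force: 15.0
```

Request:
apply_moves --steps '[0, 0, 0.04, 0, 0, 0, 20, 0, 0, 0.04, 0, 0, 0, 20, 0, 0, 0.03, 0, 0, 0, 20, 0, 0, 0, 0, 0, 0, 20, 0, 0, 0, 0, 0, 0, 20]'

```text
t: 8.43
tool_pos: [0.4913, 0.0332, 0.0863]
orientation: [-0.503, -3.101, 0.0]
force: [0.8, -0.2, -0.6]
opening: 0.0484
gripper_force: 15.0
```

Request:
apply_moves --steps '[0, 0, 0.02, 0, 0, 0, 20, 0, 0, 0.02, 0, 0, 0, 20, 0, 0, 0, 0, 0, 0, 20, 0, 0, 0, 0, 0, 0, 20]'

```text
t: 8.77
tool_pos: [0.4916, 0.0331, 0.0855]
orientation: [0.503, 3.101, -0.0]
force: [-0.9, -0.5, 3.4]
opening: 0.0487
gripper_force: 15.0
```

Contact (3.4 N) at the expected height of 0.0855. Releasing and retreating.

Request:
apply_moves --steps '[0, 0, 0, 0, 0, 0, 54, 0, 0, 0, 0, 0, 0, 58, 0, 0, 0, 0, 0, 0, 65, 0, 0, 0, 0, 0, 0, 75, 0, 0, 0, 0, 0, 0, 80, 0, 0, -0.2, 0, 0, 0, 80, 0, 0, -0.5, 0, 0, 0, 80, 0, 0, -0.8, 0, 0, 0, 80, 0, 0, -1, 0, 0, 0, 80, 0, 0, -1, 0, 0, 0, 80, 0, 0, -1, 0, 0, 0, 80]'

```text
t: 9.68
tool_pos: [0.4911, 0.0332, 0.2219]
orientation: [-0.503, -3.101, -0.0]
force: [1.0, -0.7, -0.3]
opening: 0.0743
gripper_force: 0.0
```

Request:
apply_moves --steps '[-0.8, 0, -0.4, 0, 0, 0, 80, -1, 0, 0, 0, 0, 0, 80, -0.7, 0, 0, 0, 0, 0, 80, 0, 0, 0, 0, 0, 0, 80, 0, 0, 0, 0, 0, 0, 80]'

```text
t: 10.1
tool_pos: [0.5628, 0.0092, 0.232]
orientation: [-0.504, -3.1, 0.0]
force: [-0.4, 0.0, 0.8]
opening: 0.0746
gripper_force: 0.0
```

```bash
python3 - <<'E'
from h import *
s=eyes.read_camera("scene");w=eyes.read_camera("wrist")
save("fin",np.hstack([s,w]),.78)
E
```

```text
(no output)
```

View pics/fin.png

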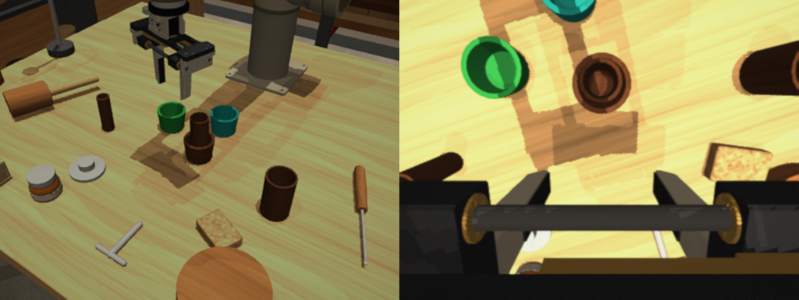

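The beaker stands upright in the brown cup (scene px (199,135), wrist px (601,80)). The other two beakers are upright and the gripper is clear.

```bash
python3 -c "
from plant import robot
print(robot.close_job())"
```

```text
the job is handed in; nothing more can be done
None
```

The medium beaker (beaker_b) is standing upright on the floor of the brown cup, set down gently and released; the other two beakers are still upright, and the job is handed in after about 10 s of robot time.

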